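# Close the screw-guide plate and slide the jig home

## Robot

A 7-joint arm with a two-finger parallel gripper is mounted at the origin on the work surface. World frame = base frame: x ahead of the robot, y to its left, z up, the work surface at z = 0. Lengths are in m, angles in rad, forces in N, time in s.
With the tool pointing down it reaches from about 0.4 to 0.85 m from the base axis. Payload 10.4 kg.
Tool frame: the origin (TCP) lies between the finger pads; the fingertips stand 25 mm ahead of it and the grasp point (between the pads) lies 6 mm ahead of it; x points along the fingers, y is the direction in which the jaws open and shut, and the axes are right-handed (so a half turn about x gives the same grasp; the last joint's range is limited). The gripper opens to 87 mm and grips with 3 to 60 N. Pads are 19 mm wide; open, the fingers measure 117 mm over their backs; the gripper's body (75 mm by 190 mm) begins 51 mm behind the grasp point.
Start: joints at [-1.143, 0.332, -0.065, 1.46, 0.022, 1.35, -0.088], TCP at [0.272, 0.563, 0.248] pointing down, gripper open.
Joint ranges: [-2.6, 2.6], [-0.5, 2.12], [-1.47, 1.34], [0.16, 2.42], [-1.27, 4.41], [0.06, 2.06], [-2.6, 2.6]. Speed limits (rad/s): [2.22, 2.22, 2.79, 2.79, 3.14, 3.14, 3.14].

## Interface

Orientations are given as a unit quaternion [x, y, z, w].
In Python, from bench import r gives the robot as it stands.
- The arm moves only by the shell command python3 -m pendant 'ROWS' [FORCE]. ROWS is JSON, a list of rows, each an object with "translation": the shift along the world's x, y, z in cm, a list of three; "angular": the turn, a rotation vector about the world's x, y, z in degrees, a list of three; "hand": the opening, from -1 (shut) to 1 (fully open). In form: [{"translation": [dx, dy, dz], "angular": [wx, wy, wz], "hand": hand}, ...]. A call has 1 to 20 rows; each row shifts and turns the commanded pose from where the row before left it; what a row does not reach is not made up. A row lasts 1/10 s, in which the tool goes at most 50 mm and 8.59 degrees, less where a joint would pass 70% of its speed; a pose out of reach is approached as far as the arm can. A call is refused whole if a number of a shift passes 5 or a number of a turn 8.59, either way. A call with a gripper value outside its range is refused whole. The fingers move at their own pace and stop on an object; FORCE is the grip in N (left out, the last holds). Time passes only in rows, so rows that do not move let the fingers close. It gives the time, the measured TCP pose, the force and the opening at its end, in the units of the state.
- r.read_state(): the state, without advancing time (a new reading comes with each control period).
- r.camera(name): name is "side" or "top"; returns the picture (420x560x3 uint8, red, green, blue); there is no depth.
- r.camera_info(name): a dict with "fx", "fy", "cx", "cy" (pixels), "rvec" (rotation vector, rad) and "tvec" (3), from world to camera coordinates, as OpenCV has them. Camera axes: x right, y down, z forward; pixel columns grow to the right and rows downward; lengths in m; the calibration is good to about 2 mm. A picture is of the moment at which its call begins. camera_info takes no time and is no camera call.
- r.close_job(): hands the job in, once; it reports no verdict.
Trained networks look in the newest picture that a camera, given by its name, has taken for a name from the list of things; names that differ only in an ending like _2 or _b are one class to them, and where a whole thing is asked for, a point or a joint stands for the part that bears it (a point fixed in the world has none). Each returns a list of dicts, best first, with "confidence" (0 to 1); they miss things now and then, are a little off and sometimes report something else, mostly with a low value. They report only what shows in the picture. A call takes as long as a camera call. They do not tell look-alikes from the thing itself.
- r.find_in(camera, name): "point" ([row, column] in pixels, amid what is visible of it).
- r.mark_of(camera, name): "point" ([row, column] in pixels: a listed point, or the origin of a listed thing).
The state is a dict: "time": time; "joint_positions": joint angles; "joint_vel": joint speeds; "joint_torque": joint torques, N m; "ee_pos": TCP position; "eef_rot": TCP orientation; "ft_force": force on the tool from outside, world axes, zero at the start; "torque": the same for the moment, N m; "width": finger opening in m.
Only numpy, scipy, OpenCV 4.12 (cv2) and the standard library are available. Lean on these libraries where they do the work, as an engineer would, in place of code of your own. Each camera call takes 0.05 s, during which the arm holds its last target.

## Task

A plastic housing lies ready in the nest of the screwdriving jig. Using only your fingertips, swing the open guide plate over and push it down flat on the nest, and then push the sliding carriage in under the screwdriver until it is fully home against its stop. Push only, never grip: touch the guide plate on its bare metal side and not on the rubber pad underneath, leave the housing seated in the nest, do not slide the carriage in while the plate is still open, and leave the other things on the bench where they are.

Things in the scene. Friction and masses are not known exactly. Their poses are not given: they have to be found in the camera images.
- jig: Screwdriving jig fixed on the bench: dark steel base plate 15 mm thick, jig x from -100 to +150 mm, jig y from -200 to +210 mm, with two rails along jig y. Origin on the bench surface; x points away from the robot (turned by the jig's yaw), y is the way the carriage slides home, z up. Column 30 x 30 mm, 390 mm tall, at jig (124, 100) mm. Stop block at jig y = 160 to 174 mm, 50 mm high.
- carriage (a joint): Position of the sliding carriage in m: 0 = loading position (always the start), 0.13 = fully home against the stop; grows along jig +y. Friction about 3 N, it stays where it is left. An aluminium plate 170 (jig x) x 180 (jig y) mm carries a black nest block 120 mm wide (jig x) and 180 mm long; together they reach from 34 to 72 mm above the bench.
- push_face (a point): Centre of the carriage's trailing end face, the flat upright face that looks along jig -y (bright steel strip), to be pushed along jig +y. The point is 56 mm above the bench; the face is 120 mm wide along jig x and reaches from 34 to 72 mm above the bench. Axes as the jig's.
- guide_plate (a joint): Angle of the guide plate in rad: 0 = flat on the nest, 1.57 = upright, limit 1.95 = leaning away from the robot. It starts somewhere between 1.35 and 1.85. The hinge is stiff (0.3 N m) and the plate stays at any angle.
- plate_hinge (a point): Centre of the guide plate's hinge axis, along jig y, at the far (jig +x) edge of the carriage, 86 mm above the bench. The guide plate is aluminium, 150 mm along the hinge, 5 mm thick, reaching 10 to 138 mm from the axis. Flat, it lies from the hinge towards the robot and its bare outer face is on top, 91 mm above the bench; upright, that face looks away from the robot (jig +x).
- plate_edge (a point): Middle of the guide plate's free edge, on its bare outer face, 138 mm from the hinge axis. Its z axis is the normal of the outer face, its x axis points from the edge to the hinge.
- plate_pad: Black rubber pad 98 x 116 x 4 mm on the inner face of the guide plate (the face that comes to lie on the housing), centred 84 mm from the hinge axis, so 5 mm short of the free edge. Origin at the centre of the face that is glued to the plate. Not to be touched.
- nest_floor (a point): Centre of the floor of the nest pocket, 46 mm above the bench, riding with the carriage; axes as the jig's. The pocket is 65 (jig x) x 103 (jig y) mm and 26 mm deep.
- housing: Grey plastic housing 62 x 100 x 34 mm, about 0.14 kg, loose, sitting in the nest pocket; its top stands 8 mm out of the nest block. Origin at the centre of its underside.
- spare_housing: Bystander: an identical grey housing 62 x 100 x 34 mm lying on the bench left of the jig. Origin at the centre of its underside.
- parts_bin: Bystander: open blue bin 140 x 100 x 60 mm with black standoffs, on the bench right of the jig. Origin at the centre of its underside.
- bench_screwdriver: Bystander: hand screwdriver 170 mm long lying on the bench beyond the jig, handle about 26 mm thick. Origin under its middle.
- dome_unit: Bystander: round black unit under a clear cover, 90 mm across and 68 mm tall, on the bench left of the jig. Origin at the centre of its underside.
- bit_tip (a point): End of the bit of the upright electric screwdriver (42 mm thick, 365 mm high) that hangs from the column, fixed at jig (21, 100) mm, 102 mm above the bench.
Mind the look-alikes: they are no part of the job. Leave any red or turquoise look-alike of the housing alone.

How it is judged:
On the way, in this order (a step that is already met when the one before it is completed fails the run):
1. the guide plate lies flat on the nest while the carriage is still at the loading position (value of joint guide_plate below 0.04 rad and value of joint carriage below 0.03 m), for 0.2 s.
2. the carriage is home with the guide plate flat (value of joint guide_plate below 0.04 rad and value of joint carriage above 0.127 m), for 0.2 s.
At the end, for the whole second after the job is handed in: The guide plate is flat (within 0.04 rad), the carriage is home (within 3 mm of the stop), the housing sits in its nest (within 6 mm sideways and 5 mm in height), and the bystanders lie within 20 mm of where they were (all of step 2 and horizontal distance between housing and nest_floor below 0.006 m and z of housing in the frame of nest_floor below 0.005 m and distance of each of spare_housing, parts_bin, bench_screwdriver, dome_unit from where it was at the start of the episode below 0.02 m); the robot touches nothing.
It fails at once if the carriage is slid in (over 30 mm) while the guide plate is still open (value of joint carriage above 0.03 m and value of joint guide_plate above 0.2 rad).
It fails at once if the guide plate is gripped or touched on its rubber pad (contact force between the fingers and plate_pad above 1 N).
It fails at once if the housing is lifted out of the nest (z of housing in the frame of nest_floor above 0.012 m).
It fails at once if a bystander is moved or lifted (distance of any of spare_housing, parts_bin, bench_screwdriver, dome_unit from where it was at the start of the episode above 0.02 m).
It also fails if it takes over 51 s, if anything falls off the work surface, if the arm or the gripper's body presses on something with over 40 N, if the wrist force passes 120 N, or if a joint passes its speed limit or range.

## Working session

There is one attempt and no reset: what is moved stays moved. The work goes in short steps, Python scripts to look and compute and a shell command to move; the robot and the scene stay as the last step left them, time stands still between calls to the robot, and variables do not carry over. Pictures are saved under pics/ and viewed, and the job is handed in when it is done.

```bash
ls; mkdir -p pics
python3 - <<'E'
from bench import r
import cv2
s=r.read_state(); print(s['time'],s['ee_pos'],s['eef_rot'],s['width'],s['ft_force'])
for c in('side','top'):
    im=r.camera(c); cv2.imwrite(f'pics/{c}0.png',im[:,:,::-1]); print(c,r.camera_info(c))
    for n in('push_face','plate_hinge','plate_edge','nest_floor','bit_tip','jig'):
        print(n,[(([round(float(v)) for v in d['point']]),round(d['confidence'],2)) for d in r.mark_of(c,n)][:3])
E
```

```text
pics
0.0 [0.2721499  0.56223453 0.24672672] [ 0.15750824  0.68931123 -0.15853139  0.6891364 ] 0.0869583431316147 [ 0.89068752 -0.90022981  0.57763516]
side {'fx': 446.57126676448405, 'fy': 446.57126676448405, 'cx': 283.38354191997274, 'cy': 211.595267057265, 'rvec': array([ 2.17947979, -0.95403954,  0.38684642]), 'tvec': array([-0.39810567,  0.38342055,  1.15773817])}
push_face [([244, 290], 0.84), ([212, 277], 0.57)]
plate_hinge [([212, 277], 0.64)]
plate_edge [([177, 281], 0.73)]
nest_floor [([233, 266], 0.61)]
bit_tip [([203, 224], 0.93)]
jig [([236, 249], 0.88)]
top {'fx': 399.9690031472794, 'fy': 399.9690031472794, 'cx': 277.949274115523, 'cy': 215.34702878633092, 'rvec': array([ 2.1706591 , -2.21747747,  0.11300478]), 'tvec': array([0.04336632, 0.62683358, 1.03745947])}
push_face [([242, 320], 0.93)]
plate_hinge [([226, 278], 0.74)]
plate_edge [([222, 280], 0.74)]
nest_floor [([253, 285], 0.85)]
bit_tip [([264, 218], 0.65), ([262, 135], 0.51)]
jig [([259, 259], 0.98)]
```

View pics/side0.png

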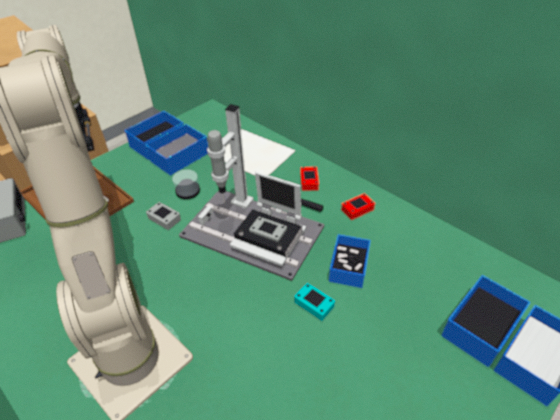

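View pics/top0.png

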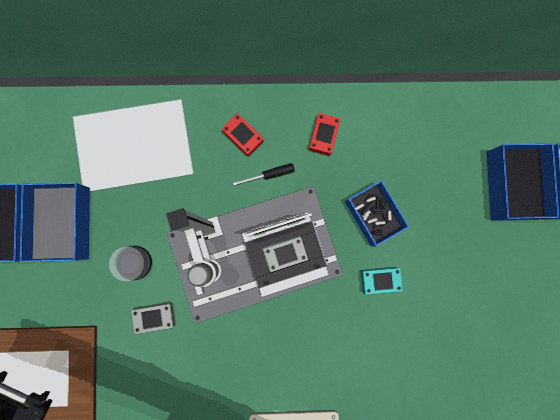

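```bash
cat > h.py <<'E'
from bench import r
import numpy as np,cv2
def P(c):
    i=r.camera_info(c); R,_=cv2.Rodrigues(i['rvec']); K=np.array([[i['fx'],0,i['cx']],[0,i['fy'],i['cy']],[0,0,1]])
    return K@np.c_[R,i['tvec']]
def tri(a,b): # a side [row,col], b top
    X=cv2.triangulatePoints(P('side'),P('top'),np.array(a[::-1],float).reshape(2,1),np.array(b[::-1],float).reshape(2,1)); return (X[:3]/X[3]).ravel()
def proj(c,X):
    p=P(c)@np.r_[X,1]; return (p[:2]/p[2])[::-1]
def onz(c,p,z):
    A=P(c); H=np.c_[A[:,0],A[:,1],A[:,2]*z+A[:,3]]; q=np.linalg.solve(H,[p[1],p[0],1]); return np.r_[q[:2]/q[2],z]
E
python3 - <<'E'
from h import *
T={}
for n in('push_face','plate_hinge','plate_edge','nest_floor','bit_tip','jig'):
    a=r.mark_of('side',n); b=r.mark_of('top',n)
    if a and b: print(n,tri(a[0]['point'],b[0]['point']).round(4))
i=P('side')
for c in('side','top'):
    k=r.camera_info(c); R,_=cv2.Rodrigues(k['rvec']); print(c,-R.T@k['tvec'])
for n,z in(('push_face',.056),('plate_hinge',.086),('nest_floor',.046),('bit_tip',.102),('jig',0)):
    for c in('side','top'): 
        d=r.mark_of(c,n)
        if d: print(n,c,onz(c,d[0]['point'],z).round(4))
E
```

```text
push_face [ 0.5478 -0.0716  0.0471]
plate_hinge [0.5954 0.034  0.08  ]
plate_edge [0.6013 0.0287 0.2268]
nest_floor [0.5247 0.0163 0.0515]
bit_tip [0.5024 0.1842 0.0887]
jig [ 0.5103  0.0853 -0.0019]
side [-0.1293619  -0.68132025  1.07931706]
top [0.54599703 0.05807045 1.08149812]
push_face side [ 0.5368 -0.0731  0.056 ]
push_face top [ 0.5536 -0.0758  0.056 ]
plate_hinge side [0.5892 0.0313 0.086 ]
plate_hinge top [0.5974 0.0321 0.086 ]
nest_floor side [0.5262 0.0218 0.046 ]
nest_floor top [0.5271 0.0138 0.046 ]
bit_tip side [0.4924 0.1743 0.102 ]
bit_tip top [0.505  0.1806 0.102 ]
jig side [0.5081 0.0851 0.    ]
jig top [0.5118 0.084  0.    ]
```

Run:
```python
import cv2
a=cv2.imread('pics/top0.png')[170:340,150:360]; cv2.imwrite('pics/topc.png',cv2.resize(a,None,fx=3.5,fy=3.5,interpolation=cv2.INTER_CUBIC))
a=cv2.imread('pics/side0.png')[130:290,165:345]; cv2.imwrite('pics/sidec.png',cv2.resize(a,None,fx=3.7,fy=3.7,interpolation=cv2.INTER_CUBIC))
```

```text
(no output)
```

View pics/topc.png

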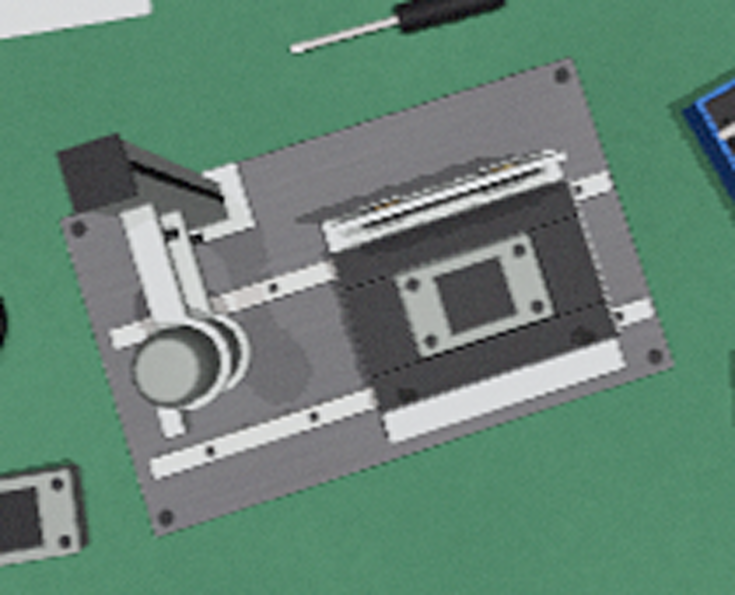

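View pics/sidec.png

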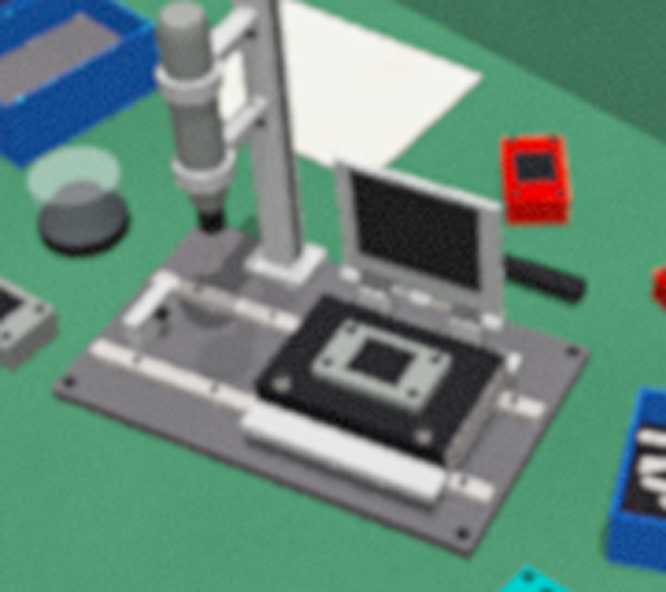

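```bash
cat >> h.py <<'E'
J=[(150,-200),(-100,-200),(-100,210),(150,210)]
E
python3 - <<'E'
from h import *
from scipy.optimize import least_squares
C=[(571,60),(672,368),(157,533),(65,215)]
top=[np.array([(y/3.5)+170,(x/3.5)+150]) for x,y in C]
S=[None,(478,550),(57,392),None]; S[0]=(588,352)
side=[None if s is None else np.array([s[1]/3.7+130,s[0]/3.7+165]) for s in S]
def W(p,j,z): c,s=np.cos(p[2]),np.sin(p[2]); return np.r_[p[0]+c*j[0]-s*j[1],p[1]+s*j[0]+c*j[1],z]
def f(p,which):
    e=[]
    for j,t,s in zip(J,top,side):
        w=W(p,np.array(j)/1e3,.015)
        if 't' in which:e+=list(proj('top',w)-t)
        if 's' in which and s is not None:e+=list(proj('side',w)-s)
    return np.array(e)
for wh in('t','s','ts'):
    q=least_squares(f,[.51,.085,.25],args=(wh,)); print(wh,q.x.round(4),np.degrees(q.x[2]).round(2),q.fun.round(1))
p=q.x
M={n:tri(r.mark_of('side',n)[0]['point'],r.mark_of('top',n)[0]['point']) for n in('push_face','plate_hinge','plate_edge','nest_floor','bit_tip')}
c,s=np.cos(p[2]),np.sin(p[2])
for n,w in M.items():
    d=w[:2]-p[:2]; print(n,'jig',(c*d[0]+s*d[1]).round(4),(-s*d[0]+c*d[1]).round(4),w[2].round(4))
np.save('p.npy',p)
E
```

```text
t [0.5057 0.0806 0.2807] 16.09 [-1.   1.2  0.2  1.   0.7 -0.7 -0.  -1.3]
s [0.5062 0.0718 0.3024] 17.33 [-1.1  1.6  0.6 -0.2 -0.2 -1.4]
ts [0.5066 0.0779 0.2872] 16.45 [-1.7  1.6 -1.3  0.6 -0.7  2.  -0.  -2.5  0.7  0.6 -2.  -2.3  0.2 -0.5]
push_face jig -0.0029 -0.1551 0.0471
plate_hinge jig 0.0727 -0.0673 0.08
plate_edge jig 0.0768 -0.074 0.2268
nest_floor jig -0.0001 -0.0643 0.0515
bit_tip jig 0.026 0.1031 0.0887
```

```bash
cat > ov.py <<'E'
from h import *
import sys
from scipy.spatial.transform import Rotation as Ro
def W(p,j): c,s=np.cos(p[2]),np.sin(p[2]); return np.r_[p[0]+c*j[0]-s*j[1],p[1]+s*j[0]+c*j[1],j[2]]
def over(p,th,q,hx,out,ims=None):
    def plate(rho,y,o=.005): return (hx-rho*np.cos(th)+o*np.sin(th),y,.086+rho*np.sin(th)+o*np.cos(th))
    yc=-.065+q
    L=[[(*np.array(j)/1e3,.015) for j in J],
       [(x,y,.072) for x,y in((-.06,yc-.09),(.06,yc-.09),(.06,yc+.09),(-.06,yc+.09))],
       [(x,y,.080) for x,y in((-.031,yc-.05),(.031,yc-.05),(.031,yc+.05),(-.031,yc+.05))],
       [plate(.01,yc-.075),plate(.138,yc-.075),plate(.138,yc+.075),plate(.01,yc+.075)]]
    col=[(0,0,255),(255,0,255),(0,255,255),(255,255,0)]
    for c,(r0,r1,c0,c1) in(('side',(130,290,165,345)),('top',(170,340,150,360))):
        im=cv2.imread(f'pics/{c}0.png') if ims is None else ims[c]
        a=cv2.resize(im[r0:r1,c0:c1],None,fx=3.5,fy=3.5,interpolation=cv2.INTER_CUBIC)
        for l,k in zip(L,col):
            pts=np.array([[(proj(c,W(p,v))[1]-c0+.5)*3.5,(proj(c,W(p,v))[0]-r0+.5)*3.5] for v in l]).round().astype(int)
            cv2.polylines(a,[pts.reshape(-1,1,2)],True,k,1)
        cv2.imwrite(f'pics/{out}_{c}.png',a)
E
python3 - <<'E'
from ov import *
p=np.load('p.npy'); over(p,1.55,0,.084,'ov')
R=Ro.from_quat(r.read_state()['eef_rot']).as_matrix(); print(R.round(3)); print(np.degrees(np.arctan2(R[1,1],R[0,1])), np.degrees(p[2]))
E
```

```text
[[ 0.     0.436  0.9  ]
 [ 0.     0.9   -0.436]
 [-1.     0.    -0.   ]]
64.17217293112857 16.452735517747392
```

View pics/ov_side.png

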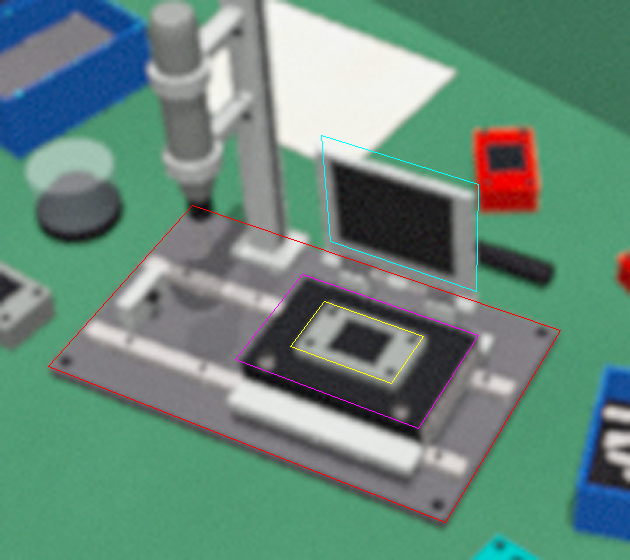

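View pics/ov_top.png

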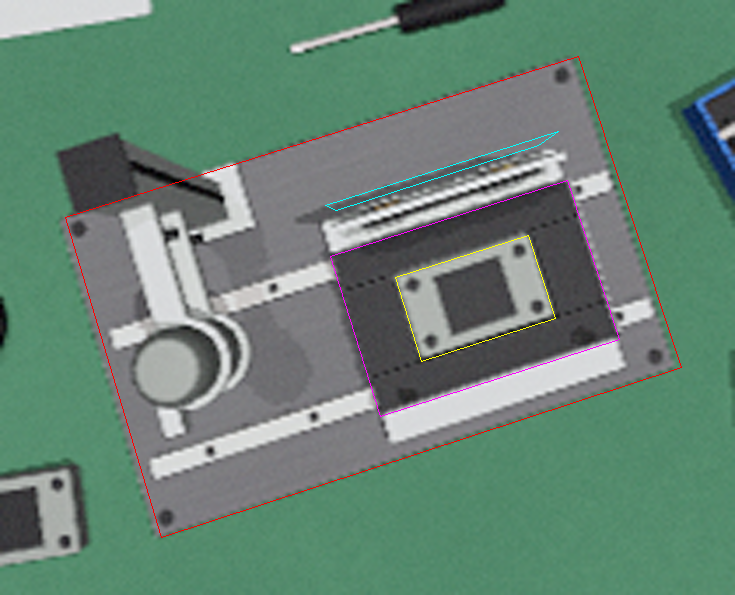

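```bash
python3 - <<'E'
from ov import *
p=np.load('p.npy'); over(p,1.5,0,.07,'ov2')
E
cd pics; python3 -c "
import cv2,numpy as np
a=cv2.imread('ov2_side.png')[100:400,200:600];b=cv2.imread('ov2_top.png')[100:400,250:650]
cv2.imwrite('ov2.png',np.hstack([a,b]))"
```

```text
(no output)
```

View pics/ov2.png

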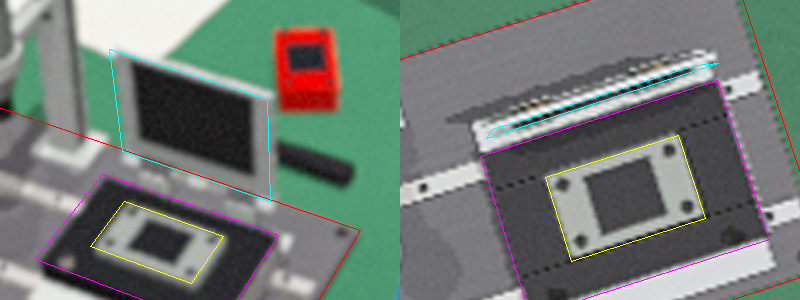

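```bash
python3 - <<'E'
from ov import *
p=np.load('p.npy')
for n,v in dict(far=(.13,-.075,.47),far_d=(.13,-.075,.215),flat=(-.013,-.07,.116),push0=(0,-.2,.075)).items(): print(n,W(p,v).round(4))
print('jx',np.cos(p[2]),np.sin(p[2]))
E
python3 -m pendant '[{"translation":[0,0,5],"angular":[0,0,0],"hand":-1},{"translation":[0,0,5],"angular":[0,0,0],"hand":-1},{"translation":[0,0,5],"angular":[0,0,0],"hand":-1},{"translation":[0,0,5],"angular":[0,0,0],"hand":-1},{"translation":[0,0,2.3],"angular":[0,0,0],"hand":-1}]'
```

```text
far [0.6525 0.0428 0.47  ]
far_d [0.6525 0.0428 0.215 ]
flat [0.514  0.0071 0.116 ]
push0 [ 0.5633 -0.1139  0.075 ]
jx 0.9590536987810978 0.2832242977823323
time: 2.8
ee_pos: [0.2723, 0.5626, 0.4759]
eef_rot: [0.16, 0.689, -0.156, 0.69]
ft_force: [0.2, 0.0, -0.0]
width: 0.055
```

```bash
python3 -m pendant '[{"translation":[1.3,-3.9,0],"angular":[0,0,-3.4],"hand":-1},{"translation":[1.3,-3.9,0],"angular":[0,0,-3.4],"hand":-1},{"translation":[1.3,-3.9,0],"angular":[0,0,-3.4],"hand":-1},{"translation":[1.3,-3.9,0],"angular":[0,0,-3.4],"hand":-1},{"translation":[1.3,-3.9,0],"angular":[0,0,-3.4],"hand":-1},{"translation":[1.3,-3.9,0],"angular":[0,0,-3.4],"hand":-1},{"translation":[1.3,-3.9,0],"angular":[0,0,-3.4],"hand":-1},{"translation":[1.3,-3.9,0],"angular":[0,0,-3.4],"hand":-1},{"translation":[1.3,-3.9,0],"angular":[0,0,-3.4],"hand":-1},{"translation":[1.3,-3.9,0],"angular":[0,0,-3.4],"hand":-1},{"translation":[1.3,-3.9,0],"angular":[0,0,-3.4],"hand":-1},{"translation":[1.3,-3.9,0],"angular":[0,0,-3.4],"hand":-1},{"translation":[1.3,-3.9,0],"angular":[0,0,-3.4],"hand":-1},{"translation":[1.3,-3.9,0],"angular":[0,0,-3.4],"hand":-1},{"translation":[0,0,0],"angular":[0,0,0],"hand":-1}]'; python3 -c "
from ov import *
s=r.read_state();R=Ro.from_quat(s['eef_rot']).as_matrix(); print(R.round(3),s['joint_positions'],np.degrees(np.arctan2(R[1,1],R[0,1])))"
```

```text
time: 4.3
ee_pos: [0.455, 0.0108, 0.471]
eef_rot: [0.426, 0.564, -0.426, 0.565]
ft_force: [-0.2, -1.0, -0.3]
width: 0.0004
[[ 0.001  0.961  0.275]
 [-0.     0.275 -0.961]
 [-1.     0.001  0.001]] [-0.63223662 -0.10174384  0.46055142  1.46783663  0.04668141  1.76358115
  0.11379673] 15.959159667941842
```

```bash
python3 -m pendant '[{"translation":[4,0.6,0],"angular":[0,0,0.5],"hand":-1},{"translation":[4,0.6,0],"angular":[0,0,0],"hand":-1},{"translation":[4,0.6,0],"angular":[0,0,0],"hand":-1},{"translation":[4,0.6,0],"angular":[0,0,0],"hand":-1},{"translation":[3.8,0.8,0],"angular":[0,0,0],"hand":-1},{"translation":[0,0,-4],"angular":[0,0,0],"hand":-1},{"translation":[0,0,-4],"angular":[0,0,0],"hand":-1},{"translation":[0,0,-4],"angular":[0,0,0],"hand":-1},{"translation":[0,0,0],"angular":[0,0,0],"hand":-1}]'
python3 - <<'E'
from ov import *
for c in('side','top'): cv2.imwrite(f'pics/{c}1.png',r.camera(c)[:,:,::-1])
s=cv2.imread('pics/side1.png')[:,40:400];t=cv2.imread('pics/top1.png')[:,100:500]
cv2.imwrite('pics/both1.png',np.hstack([s,t]))
E
```

```text
time: 5.2
ee_pos: [0.6502, 0.0495, 0.3446]
eef_rot: [0.418, 0.571, -0.422, 0.566]
ft_force: [0.1, 0.3, 0.2]
width: 0.0002
```

View pics/both1.png

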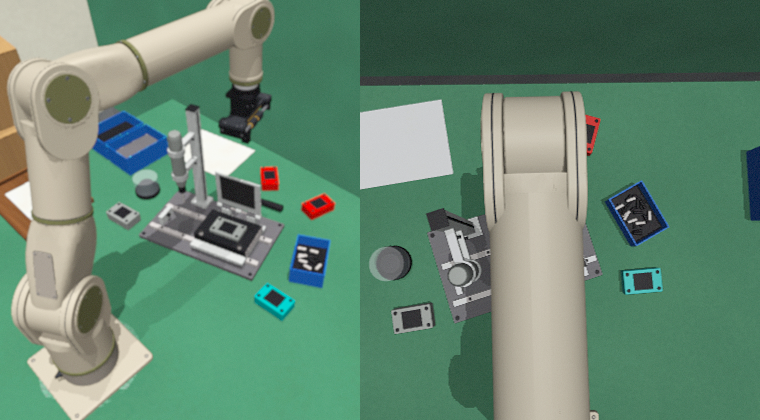

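```bash
python3 -m pendant '[{"translation":[0,0,-4],"angular":[0,0,0],"hand":-1},{"translation":[0,0,-4],"angular":[0,0,0],"hand":-1},{"translation":[0,0,-4],"angular":[0,0,0],"hand":-1},{"translation":[0,0,-1],"angular":[0,0,0],"hand":-1},{"translation":[0,0,0],"angular":[0,0,0],"hand":-1}]'
python3 - <<'E'
from ov import *
s=cv2.imwrite('pics/side2.png',cv2.resize(r.camera('side')[80:300,120:340,::-1],None,fx=2.6,fy=2.6))
print(r.read_state()['ft_force'])
E
```

```text
time: 5.8
ee_pos: [0.6529, 0.0489, 0.222]
eef_rot: [0.42, 0.569, -0.42, 0.569]
ft_force: [-1.1, 0.4, 0.5]
width: 0.0004
[0.58822842 0.22613875 1.2608482 ]
```

View pics/side2.png

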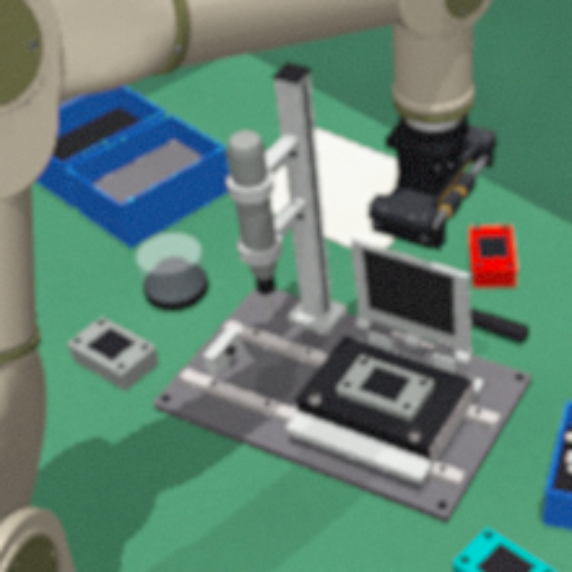

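```bash
cat > j.py <<'E'
from ov import *
p=np.load('p.npy'); s=r.read_state(); d=s['ee_pos'][:2]-p[:2]; c,k=np.cos(p[2]),np.sin(p[2])
f=s['ft_force']
print('t',round(s['time'],2),'tip jig mm',((c*d[0]+k*d[1])*1e3).round(1),((-k*d[0]+c*d[1])*1e3).round(1),((s['ee_pos'][2]-.025)*1e3).round(1),'F jig',(c*f[0]+k*f[1]).round(1),(-k*f[0]+c*f[1]).round(1),f[2].round(1))
E
python3 -m pendant '[{"translation":[-0.96,-0.28,-0.3],"angular":[0,0,0],"hand":-1},{"translation":[-0.96,-0.28,-0.3],"angular":[0,0,0],"hand":-1},{"translation":[-0.96,-0.28,0],"angular":[0,0,0],"hand":-1},{"translation":[-0.96,-0.28,0],"angular":[0,0,0],"hand":-1},{"translation":[-0.48,-0.14,0],"angular":[0,0,0],"hand":-1},{"translation":[-0.48,-0.14,0],"angular":[0,0,0],"hand":-1}]';python3 j.py
```

```text
time: 6.45
ee_pos: [0.6046, 0.0345, 0.2157]
eef_rot: [0.421, 0.568, -0.42, 0.569]
ft_force: [2.3, -0.6, 2.0]
width: 0.0006
t 6.45 tip jig mm 81.7 -69.4 190.7 F jig 2.0 -1.2 2.0
```

```bash
python3 -m pendant '[{"translation":[-0.86,-0.25,-0.33],"angular":[0,0,0],"hand":-1},{"translation":[-0.86,-0.25,-0.33],"angular":[0,0,0],"hand":-1},{"translation":[-0.86,-0.25,-0.33],"angular":[0,0,0],"hand":-1},{"translation":[-0.83,-0.25,-0.47],"angular":[0,0,0],"hand":-1},{"translation":[-0.83,-0.25,-0.47],"angular":[0,0,0],"hand":-1},{"translation":[-0.83,-0.25,-0.47],"angular":[0,0,0],"hand":-1}]';python3 j.py;  python3 - <<'E'
from ov import *
s=cv2.imwrite('pics/side3.png',cv2.resize(r.camera('side')[80:300,120:340,::-1],None,fx=2.6,fy=2.6))
E
```

```text
time: 7.05
ee_pos: [0.5527, 0.0194, 0.1899]
eef_rot: [0.42, 0.569, -0.42, 0.569]
ft_force: [2.1, 0.6, 0.4]
width: 0.0009
t 7.05 tip jig mm 27.6 -69.2 164.9 F jig 2.2 -0.0 0.4
```

View pics/side3.png

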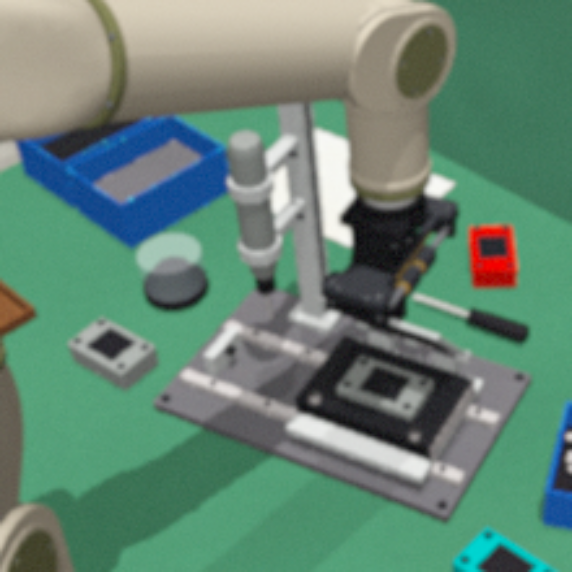

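```bash
python3 -m pendant '[{"translation":[-0.70,-0.21,-0.67],"angular":[0,0,0],"hand":-1},{"translation":[-0.70,-0.21,-0.67],"angular":[0,0,0],"hand":-1},{"translation":[-0.70,-0.21,-0.67],"angular":[0,0,0],"hand":-1},{"translation":[-0.45,-0.13,-0.9],"angular":[0,0,0],"hand":-1},{"translation":[-0.45,-0.13,-0.9],"angular":[0,0,0],"hand":-1},{"translation":[-0.45,-0.13,-0.9],"angular":[0,0,0],"hand":-1}]';python3 j.py;  python3 - <<'E'
from ov import *
s=cv2.imwrite('pics/side4.png',cv2.resize(r.camera('side')[80:300,120:340,::-1],None,fx=2.6,fy=2.6))
E
```

```text
time: 7.7
ee_pos: [0.5187, 0.0093, 0.1426]
eef_rot: [0.42, 0.569, -0.42, 0.569]
ft_force: [1.5, -0.1, 0.7]
width: 0.0006
t 7.7 tip jig mm -7.9 -69.3 117.6 F jig 1.4 -0.5 0.7
```

View pics/side4.png

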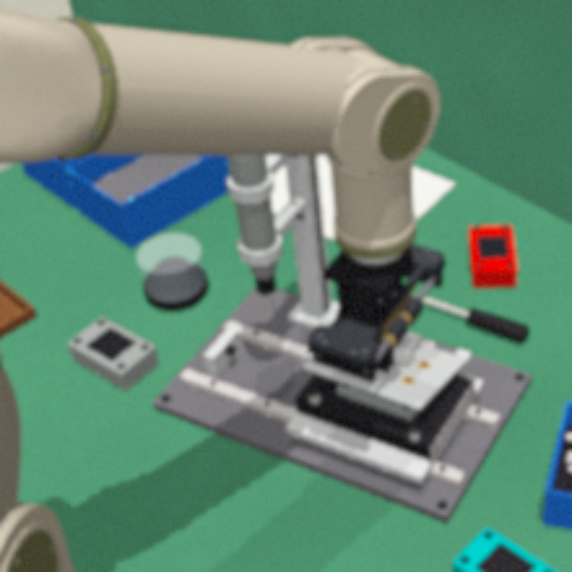

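```bash
python3 -m pendant '[{"translation":[-0.2,-0.06,-0.8],"angular":[0,0,0],"hand":-1},{"translation":[-0.15,-0.04,-0.8],"angular":[0,0,0],"hand":-1},{"translation":[-0.1,-0.03,-0.6],"angular":[0,0,0],"hand":-1},{"translation":[0,0,-0.4],"angular":[0,0,0],"hand":-1},{"translation":[0,0,0],"angular":[0,0,0],"hand":-1}]';python3 j.py
```

```text
time: 8.25
ee_pos: [0.5144, 0.008, 0.117]
eef_rot: [0.42, 0.569, -0.42, 0.569]
ft_force: [0.3, 0.3, -0.6]
width: 0.0008
t 8.25 tip jig mm -12.3 -69.3 92.0 F jig 0.4 0.2 -0.6
```

```bash
python3 -m pendant '[{"translation":[0,0,-0.2],"angular":[0,0,0],"hand":-1},{"translation":[0,0,-0.2],"angular":[0,0,0],"hand":-1},{"translation":[0,0,0],"angular":[0,0,0],"hand":-1}]';python3 j.py
```

```text
time: 8.55
ee_pos: [0.5149, 0.008, 0.1161]
eef_rot: [0.421, 0.569, -0.42, 0.568]
ft_force: [-16.4, -0.4, 35.0]
width: 0.0007
t 8.55 tip jig mm -11.9 -69.4 91.1 F jig -15.9 4.3 35.0
```

```bash
python3 -m pendant '[{"translation":[0,0,0],"angular":[0,0,0],"hand":-1},{"translation":[0,0,1],"angular":[0,0,0],"hand":-1},{"translation":[0,0,3],"angular":[0,0,0],"hand":-1},{"translation":[0,0,3],"angular":[0,0,0],"hand":-1},{"translation":[1,-3.5,0],"angular":[0,0,0],"hand":-1},{"translation":[1,-3.5,0],"angular":[0,0,0],"hand":-1},{"translation":[1,-3.5,0],"angular":[0,0,0],"hand":-1},{"translation":[1,-3.5,0],"angular":[0,0,0],"hand":-1},{"translation":[0,0,0],"angular":[0,0,0],"hand":-1}]';python3 j.py;  python3 - <<'E'
from ov import *
ims={c:np.ascontiguousarray(r.camera(c)[:,:,::-1]) for c in('side','top')}
p=np.load('p.npy'); over(p,0,0,.07,'ov5',ims)
a=cv2.imread('pics/ov5_side.png');b=cv2.imread('pics/ov5_top.png')
cv2.imwrite('pics/ov5.png',np.hstack([a[100:560,230:],b[100:560,250:650]]))
for n in('plate_edge','plate_hinge','push_face'):
    A,B=r.mark_of('side',n),r.mark_of('top',n); print(n,A[:1],B[:1])
    if A and B: print(tri(A[0]['point'],B[0]['point']).round(4))
E
```

```text
time: 9.45
ee_pos: [0.5547, -0.1375, 0.1839]
eef_rot: [0.421, 0.566, -0.423, 0.568]
ft_force: [0.8, 1.0, 0.0]
width: 0.0004
t 9.45 tip jig mm -15.0 -220.3 158.9 F jig 1.1 0.7 0.0
plate_edge [{'point': [238.9, 260.0], 'confidence': 0.58}] [{'point': [277.4, 292.6], 'confidence': 0.61}]
[ 0.4717 -0.0046  0.0832]
plate_hinge [{'point': [212.2, 276.3], 'confidence': 0.89}] [{'point': [223.8, 274.7], 'confidence': 0.82}]
[0.6003 0.042  0.0721]
push_face [{'point': [244.9, 293.6], 'confidence': 0.59}] [{'point': [243.3, 320.4], 'confidence': 0.74}]
[ 0.55   -0.0768  0.0462]
```

View pics/ov5.png

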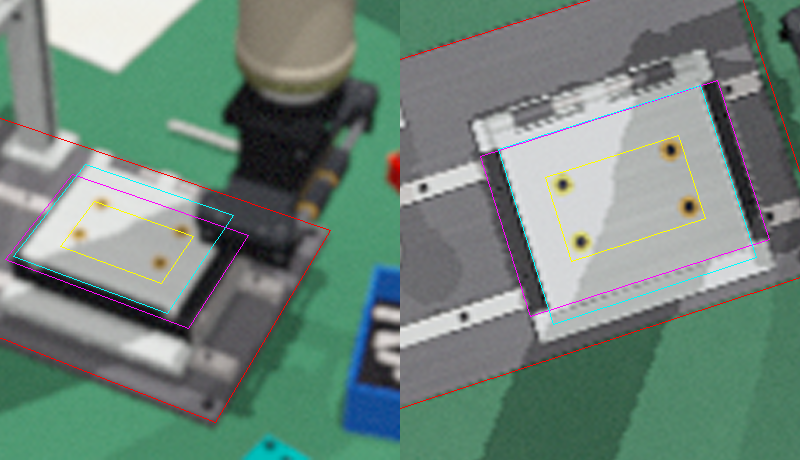

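Run:
```python
from ov import *
p=np.load('p.npy')
for px in((213,346),(244,374),(183,380)):
    w=onz('top',px,.06); d=w[:2]-p[:2]; c,s=np.cos(p[2]),np.sin(p[2]); print(w.round(3),'jig',(c*d[0]+s*d[1]).round(3),(-s*d[0]+c*d[1]).round(3))
```

```text
[ 0.627 -0.144  0.06 ] jig 0.053 -0.247
[ 0.546 -0.214  0.06 ] jig -0.045 -0.291
[ 0.704 -0.236  0.06 ] jig 0.1 -0.357
```

```bash
python3 -m pendant '[{"translation":[0.5,1.7,-2],"angular":[0,0,0],"hand":-1},{"translation":[0,0,-3],"angular":[0,0,0],"hand":-1},{"translation":[0,0,-3],"angular":[0,0,0],"hand":-1},{"translation":[0,0,-2],"angular":[0,0,0],"hand":-1},{"translation":[0,0,-0.7],"angular":[0,0,0],"hand":-1},{"translation":[0,0,0],"angular":[0,0,0],"hand":-1}]';python3 j.py
python3 -m pendant '[{"translation":[-0.28,0.96,0],"angular":[0,0,0],"hand":-1},{"translation":[-0.28,0.96,0],"angular":[0,0,0],"hand":-1},{"translation":[-0.28,0.96,0],"angular":[0,0,0],"hand":-1},{"translation":[-0.28,0.96,0],"angular":[0,0,0],"hand":-1},{"translation":[-0.28,0.96,0],"angular":[0,0,0],"hand":-1},{"translation":[0,0,0],"angular":[0,0,0],"hand":-1}]';python3 j.py
python3 - <<'E'
from ov import *
s=cv2.imwrite('pics/side6.png',cv2.resize(r.camera('side')[80:300,120:340,::-1],None,fx=2.6,fy=2.6))
E
```

```text
time: 10.45
ee_pos: [0.5592, -0.1145, 0.076]
eef_rot: [0.42, 0.569, -0.42, 0.568]
ft_force: [0.6, -1.4, 0.8]
width: 0.0005
t 10.45 tip jig mm -4.1 -199.5 51.0 F jig 0.2 -1.5 0.8
time: 11.05
ee_pos: [0.5454, -0.0647, 0.0766]
eef_rot: [0.42, 0.569, -0.419, 0.569]
ft_force: [-0.0, 0.4, 0.2]
width: 0.0006
t 11.05 tip jig mm -3.2 -147.7 51.6 F jig 0.1 0.4 0.2
```

View pics/side6.png

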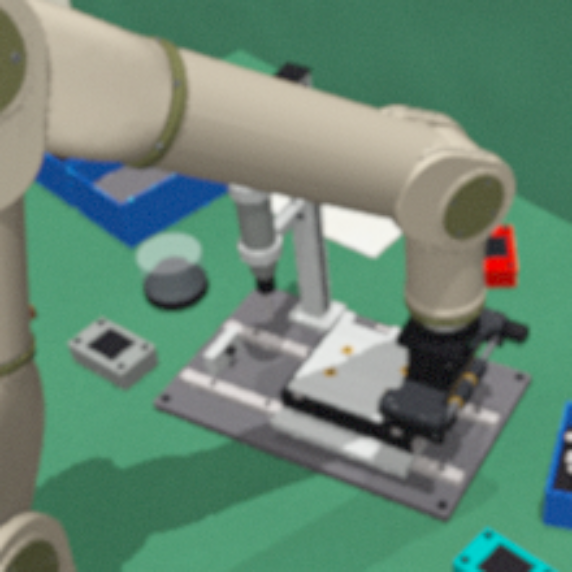

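```bash
python3 -m pendant '[{"translation":[-0.28,0.96,0],"angular":[0,0,0],"hand":-1},{"translation":[-0.28,0.96,0],"angular":[0,0,0],"hand":-1},{"translation":[-0.28,0.96,0],"angular":[0,0,0],"hand":-1},{"translation":[-0.28,0.96,0],"angular":[0,0,0],"hand":-1},{"translation":[-0.28,0.96,0],"angular":[0,0,0],"hand":-1}]';python3 j.py
python3 - <<'E'
from ov import *
ims={c:np.ascontiguousarray(r.camera(c)[:,:,::-1]) for c in('side','top')}
cv2.imwrite('pics/b7.png',np.hstack([ims['side'][:,40:420],ims['top'][:,130:530]]))
E
```

```text
time: 11.6
ee_pos: [0.5311, -0.0184, 0.0764]
eef_rot: [0.42, 0.569, -0.42, 0.569]
ft_force: [-1.5, -4.3, 2.9]
width: 0.0005
t 11.6 tip jig mm -3.8 -99.3 51.4 F jig -2.7 -3.7 2.9
```

View pics/b7.png

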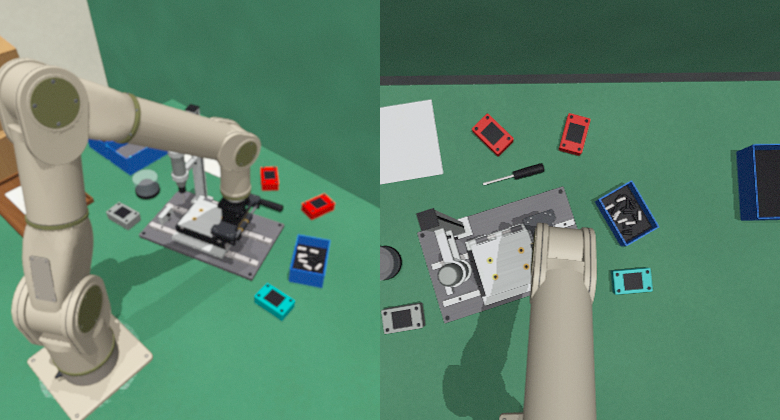

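```bash
python3 -m pendant '[{"translation":[-0.28,0.96,0],"angular":[0,0,0],"hand":-1},{"translation":[-0.28,0.96,0],"angular":[0,0,0],"hand":-1},{"translation":[-0.28,0.96,0],"angular":[0,0,0],"hand":-1},{"translation":[-0.28,0.96,0],"angular":[0,0,0],"hand":-1},{"translation":[-0.28,0.96,0],"angular":[0,0,0],"hand":-1},{"translation":[-0.14,0.48,0],"angular":[0,0,0],"hand":-1},{"translation":[0,0,0],"angular":[0,0,0],"hand":-1}]';python3 j.py
python3 -m pendant '[{"translation":[-0.06,0.2,0],"angular":[0,0,0],"hand":-1},{"translation":[-0.06,0.2,0],"angular":[0,0,0],"hand":-1},{"translation":[0,0,0],"angular":[0,0,0],"hand":-1}]';python3 j.py
```

```text
time: 12.4
ee_pos: [0.5159, 0.0356, 0.0764]
eef_rot: [0.42, 0.569, -0.419, 0.569]
ft_force: [0.1, -0.6, 0.6]
width: 0.0003
t 12.4 tip jig mm -3.1 -43.2 51.4 F jig -0.0 -0.6 0.6
time: 12.7
ee_pos: [0.5151, 0.0378, 0.0765]
eef_rot: [0.42, 0.569, -0.42, 0.569]
ft_force: [0.3, -1.3, -0.3]
width: 0.0004
t 12.7 tip jig mm -3.2 -40.9 51.5 F jig -0.1 -1.3 -0.3
```

```bash
python3 -m pendant '[{"translation":[-0.06,0.2,0],"angular":[0,0,0],"hand":-1},{"translation":[-0.06,0.2,0],"angular":[0,0,0],"hand":-1},{"translation":[0,0,0],"angular":[0,0,0],"hand":-1}]';python3 j.py
python3 -m pendant '[{"translation":[-0.06,0.2,0],"angular":[0,0,0],"hand":-1},{"translation":[-0.03,0.1,0],"angular":[0,0,0],"hand":-1},{"translation":[0,0,0],"angular":[0,0,0],"hand":-1}]';python3 j.py
```

```text
time: 13.0
ee_pos: [0.5142, 0.0409, 0.0765]
eef_rot: [0.42, 0.568, -0.421, 0.569]
ft_force: [3.6, -5.9, -2.1]
width: 0.0005
t 13.0 tip jig mm -3.2 -37.7 51.5 F jig 1.8 -6.7 -2.1
time: 13.3
ee_pos: [0.5141, 0.0411, 0.0766]
eef_rot: [0.421, 0.566, -0.422, 0.57]
ft_force: [7.5, -15.6, -4.9]
width: 0.0006
t 13.3 tip jig mm -3.3 -37.4 51.6 F jig 2.8 -17.1 -4.9
```

```bash
python3 -m pendant '[{"translation":[-0.06,0.2,0],"angular":[0,0,0],"hand":-1},{"translation":[0,0,0],"angular":[0,0,0],"hand":-1},{"translation":[0,0,0],"angular":[0,0,0],"hand":-1}]';python3 j.py
python3 -m pendant '[{"translation":[0.14,-0.48,0],"angular":[0,0,0],"hand":-1},{"translation":[0.56,-1.92,0],"angular":[0,0,0],"hand":-1},{"translation":[0.84,-2.9,0],"angular":[0,0,0],"hand":-1},{"translation":[0.84,-2.9,0],"angular":[0,0,0],"hand":-1},{"translation":[0.84,-2.9,2],"angular":[0,0,0],"hand":-1},{"translation":[0.84,-2.9,4],"angular":[0,0,0],"hand":-1},{"translation":[0,0,4],"angular":[0,0,0],"hand":-1},{"translation":[0,0,0],"angular":[0,0,0],"hand":-1}]';python3 j.py
python3 - <<'E'
from ov import *
ims={c:np.ascontiguousarray(r.camera(c)[:,:,::-1]) for c in('side','top')}
p=np.load('p.npy'); over(p,0,.13,.07,'ov8',ims)
a=cv2.imread('pics/ov8_side.png');b=cv2.imread('pics/ov8_top.png')
cv2.imwrite('pics/ov8.png',np.hstack([a[100:560,0:400],b[100:560,50:450]]))
cv2.imwrite('pics/b8.png',np.hstack([ims['side'][:,40:420],ims['top'][:,100:500]]))
E
```

```text
time: 13.6
ee_pos: [0.514, 0.0412, 0.0766]
eef_rot: [0.421, 0.565, -0.423, 0.57]
ft_force: [10.8, -21.8, -7.0]
width: 0.0003
t 13.6 tip jig mm -3.4 -37.3 51.6 F jig 4.2 -23.9 -7.0
time: 14.4
ee_pos: [0.5554, -0.094, 0.1814]
eef_rot: [0.423, 0.566, -0.419, 0.57]
ft_force: [1.2, -0.1, -0.2]
width: -0.0002
t 14.4 tip jig mm -2.0 -178.7 156.4 F jig 1.2 -0.4 -0.2
```

View pics/ov8.png

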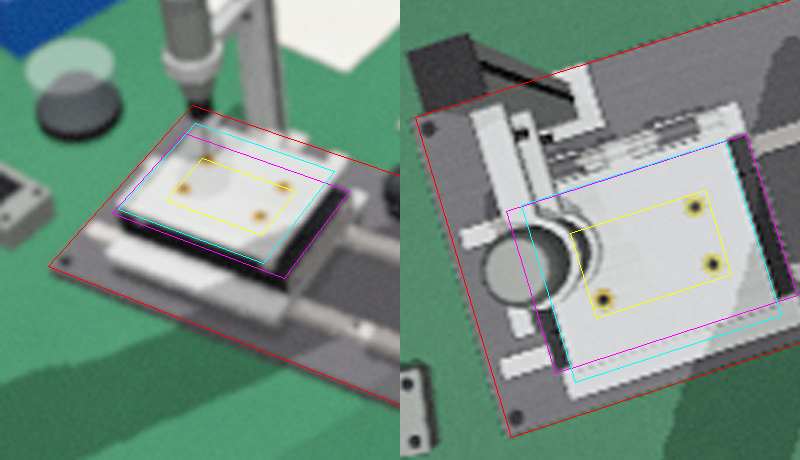

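View pics/b8.png

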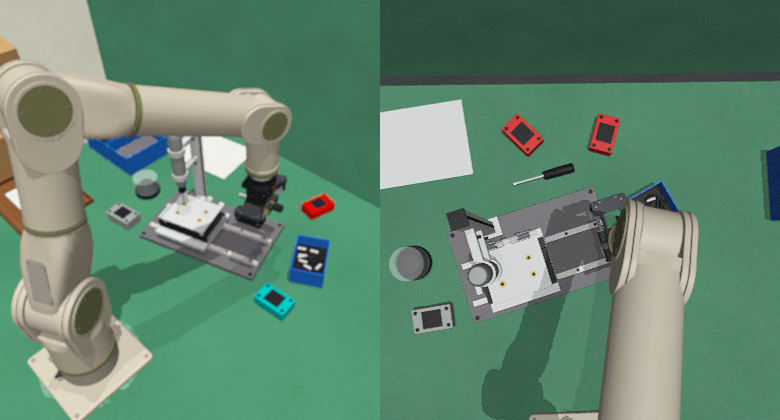

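```bash
python3 -c "
from bench import r
print(r.close_job())"
```

```text
the job is handed in; nothing more can be done
None
```

I closed the guide plate flat and pushed the carriage home, then handed the job in at about 14.5 s of the 51 s allowed. No verdict was reported.

- **Guide plate:** With the fingers shut, I pushed on its bare far side and swung it over. I then pressed it down with about 35 N at 91 mm above the bench, which matches the flat height given.
- **Carriage:** I pushed on the trailing end face. It stopped moving while the push built up to 24 N, so I took it as home against the stop. I then backed the arm off until it touched nothing.

**Last checks:**
- Model outlines drawn for a flat plate and the carriage at 130 mm matched the final top picture to about 1–2 pixels.
- The tool force was back near zero and the bystanders in view stood where they had been. In the last top picture the arm covers part of the parts bin, but the side view shows it in place.

**What disagreed or could not be checked:**
- The side view sat a few pixels off the outlines throughout, which I put down to camera calibration. Points measured from both views came out about 8–14 mm low.
- The fingertips stopped about 3 mm short of where I had estimated the stop. I relied on the blocked motion and the top view instead.
- The housing is hidden under the closed plate, so I could not see directly that it is still seated. The plate lying flat over it is the only evidence.

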